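Roll the sample tube onto the reading line and start the reader

ROBOT

A 7-joint arm with a two-finger parallel gripper is mounted at the origin on the work surface. World frame = base frame: x ahead of the robot, y to its left, z up, the work surface at z = 0. Lengths are in m, angles in rad, forces in N, time in s.
With the tool pointing down it reaches from about 0.35 to 0.9 m from the base axis. Payload 7.2 kg.
Tool frame: the origin (TCP) lies midway between the tips of the shut fingers; the grasp point (between the pads) lies 19 mm behind it; z points along the fingers, y is the direction in which the jaws open and shut (so a half turn about z gives the same grasp; the last joint's range is limited). The gripper opens to 88 mm and grips with 3 to 60 N. Pads are 20 mm wide; open, the fingers measure 115 mm over their backs; the gripper's body (75 mm by 178 mm) begins 61 mm behind the grasp point.
Start: joints at [1.151, 0.411, -0.013, 1.596, 0.006, 1.134, -0.082], TCP at [0.215, -0.587, 0.184] pointing down, gripper open.
Joint ranges: [-2.95, 2.95], [-0.29, 1.99], [-1.47, 1.44], [0.14, 2.54], [-1.03, 4.17], [0.13, 1.85], [-2.86, 2.86]. Speed limits (rad/s): [2.39, 2.39, 3.01, 3.01, 3.14, 3.14, 3.14].

INTERFACE

Orientations are given as a unit quaternion [x, y, z, w].
In Python, from workcell import * gives the robot as it stands.
- The arm moves only by the tool step_arm, never from a script. Its argument "moves" is one flat list of numbers, 7 for each row, row after row: the opening, from -1 (shut) to 1 (fully open), so that 0 is half open, then the shift along the tool's x, y, z in cm, then the turn, a rotation vector about the tool's x, y, z in rad. In form: [fingers, dx, dy, dz, rx, ry, rz, fingers, dx, dy, dz, rx, ry, rz, ...]. A call has 1 to 12 rows; each row shifts and turns the commanded pose from where the row before left it, along the tool's axes as they then stand; what a row does not reach is not made up. A row lasts 1/8 s, in which the tool goes at most 62.5 mm and 10.7 degrees, less where a joint would pass 70% of its speed; a pose out of reach is approached as far as the arm can. A call with a gripper value outside its range is refused whole. The fingers move at their own pace and stop on an object; "grip_force" is the grip in N (left out, the last holds). Time passes only in rows, so rows that do not move let the fingers close. It gives the time, the measured TCP pose, the force and the opening at its end, in the units of the state.
- read_state(): the state, without advancing time (a new reading comes with each control period).
- read_camera(name): name is "scene" or "top"; returns the picture (480x640x3 uint8, red, green, blue); there is no depth.
- camera_model(name): a dict with "vfov" (degrees; the focal length in pixels is half the picture's height over the tangent of half this angle, whatever the lens; pixels are square), "cx", "cy" (the principal point, pixels), "cam_to_world" (4x4, takes a point from camera to world coordinates). Camera axes: x right, y down, z forward; pixel columns grow to the right and rows downward; lengths in m; the calibration is good to about 2 mm. A picture is of the moment at which its call begins. camera_model takes no time and is no camera call.
- finish_job(): hands the job in, once; it reports no verdict.
The state is a dict: "clock": time; "joints": joint angles; "dq": joint speeds; "joint_torque": joint torques, N m; "tcp_pos": TCP position; "tcp_rot": TCP orientation; "force": force on the tool from outside, world axes, zero at the start; "wrist_torque": the same for the moment, N m; "opening": opening from 0.0 (shut) to 1.0 (fully open).
Only numpy, scipy, OpenCV 4.12 (cv2) and the standard library are available. Lean on these libraries where they do the work, as an engineer would, in place of code of your own. Each camera call takes 0.05 s, during which the arm holds its last target. There are 200 camera calls.

TASK

Roll the lying sample tube across the reader plate gently with your fingertips until it rests along the black reading line, centred over it, and let go of it; never grip or lift it. Then press the round start key at the end of the line fully down and come away, leaving the tube on the line and the jar, the tube rack and the dish basket undisturbed.

Things in the scene. Friction and masses are not known exactly. Their poses are not given: they have to be found in the camera images.
- reader: fixed flat white reader plate, 260 x 360 mm and 12 mm thick, lying on the bench; smooth flat top without rims, 12 mm above the bench. Its x axis runs along the black reading line towards the start key, its y axis runs across the line, z is up. Origin on its underside, below the middle of the reading line; the plate spans x from -100 to +160 mm and y from -180 to +180 mm.
- line_mid (a point): middle of the black reading line (a flat mark 140 mm long, 6 mm wide, nothing raised) on the top face of the plate; axes as the plate's: x along the line towards the key, y across it
- tube: smooth amber tube, white cap of equal diameter; 30 mm diameter, 110 mm long, about 60 g, lying on either side of the line, 90 to 130 mm off, nearly parallel to it. Origin on its axis at mid-length, 15 mm above the plate; x along its axis; y, z turn as it rolls. It rolls if pushed sideways at or just above mid-height, stops within a few mm; a finger low over its top wedges it against the plate.
- key (a joint): travel of the start key, m: 0 up, 0.006 fully down; a spring brings it back up; fully down takes 5 N
- key_top (a point): centre of the top face of the start key, a round black push button of 28 mm diameter, standing 18 mm above the plate in a round grey housing of 44 mm diameter, 12 mm high; 115 mm from the middle of the line, straight along the line's x axis; pressed straight down
- jar: small capped amber jar, 36 mm diameter, 55 mm tall, standing loose on the plate on the other side of the line from the tube; leave it. Origin at the centre of its underside
- rack: white test-tube rack, 85 x 210 mm, 122 mm high with its tubes, standing to the left of the plate; leave it. Origin at the centre of its underside
- dishes: wire basket with a stack of petri dishes, 102 mm diameter, 107 mm high, standing to the right of the plate; leave it. Origin at the centre of its underside
Not all that is in view belongs to the job. Leave any red look-alike of the tube alone.

How it is judged:
By the outcome, as a careful person would: the job done as asked, in the order asked, and still so for the second after the job is handed in, with the robot touching nothing.
It also fails if it takes over 54 s, if anything falls off the work surface, if the arm or the gripper's body presses on something with over 40 N, if the wrist force passes 120 N, or if a joint passes its speed limit or range.

## Working session

There is one attempt and no reset: what is moved stays moved. The work goes in short steps, Python scripts to look and compute and a tool call to move; the robot and the scene stay as the last step left them, time stands still between calls to the robot, and variables do not carry over. Pictures are saved under pics/ and viewed, about 8 in all and at most 12, crops included, and the job is handed in when it is done.

Besides the shell and the picture viewer there is one more tool, called after ">>>" by a JSON object that holds its "name" and its "arguments", one argument or row to a line. step_arm: Moves the arm, as the interface text tells. Its arguments: {"type":"object","properties":{"moves":{"type":"array"},"grip_force":{"type":"number"}},"required":["moves"]}

```bash
mkdir -p pics; python3 - <<'E'
from workcell import *
import cv2
for n in("scene","top"):
    cv2.imwrite(f"pics/{n}0.png",cv2.cvtColor(read_camera(n),cv2.COLOR_RGB2BGR)); m=camera_model(n); print(n,m)
s=read_state();print(s)
E
```

```text
scene {'vfov': 52.75788477925681, 'cx': 316.9028052818694, 'cy': 248.7481677745207, 'cam_to_world': array([[ 0.73844813,  0.46940995, -0.4840957 ,  1.08211758],
       [ 0.67422235, -0.50239777,  0.54131387, -0.5964359 ],
       [ 0.01088951, -0.72612036, -0.68748138,  0.79491218],
       [ 0.        ,  0.        ,  0.        ,  1.        ]])}
top {'vfov': 42.124223455860005, 'cx': 318.43260982277593, 'cy': 239.11377090803438, 'cam_to_world': array([[-1.71589617e-02, -9.81744396e-01,  1.89429435e-01,
         2.77676324e-01],
       [-9.99852547e-01,  1.69758411e-02, -2.58932656e-03,
         1.79860852e-02],
       [-6.73667145e-04, -1.89445933e-01, -9.81890923e-01,
         1.42684915e+00],
       [ 0.00000000e+00,  0.00000000e+00,  0.00000000e+00,
         1.00000000e+00]])}
{'clock': 0.1, 'joints': array([ 1.15083186,  0.41182429, -0.0126819 ,  1.59691627,  0.00560434,
        1.13429433, -0.0822362 ]), 'dq': array([ 7.29658360e-04, -1.33622101e-03, -9.25854516e-04, -1.71898325e-03,
       -3.54951240e-04,  2.09678260e-05,  2.41255073e-04]), 'joint_torque': array([ 3.39154023e-03, -5.89092278e+01,  6.44342434e-01, -2.91707665e+01,
       -5.38070372e-02,  1.45017463e-02,  4.65858068e-05]), 'tcp_pos': array([ 0.21512222, -0.58629325,  0.18320869]), 'tcp_rot': array([ 9.84575632e-01,  1.74958084e-01, -1.79185043e-04, -6.80143193e-04]), 'force': array([0.48238321, 0.17210962, 0.05384064]), 'wrist_torque': array([ 0.02904907, -0.01103911,  0.06804536]), 'opening': 0.9984293493324841}
```

View pics/top0.png

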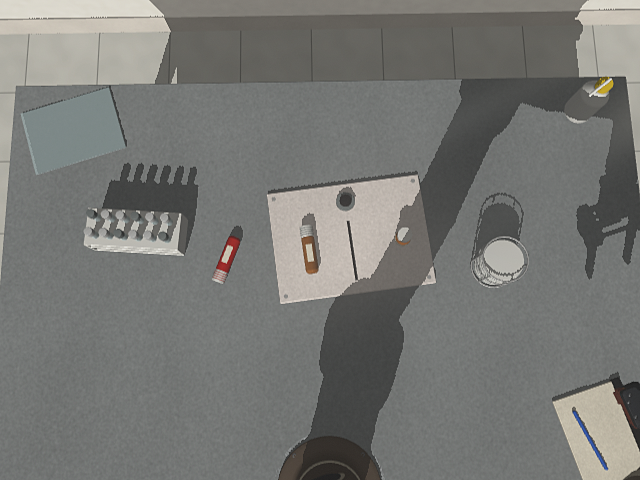

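View pics/scene0.png

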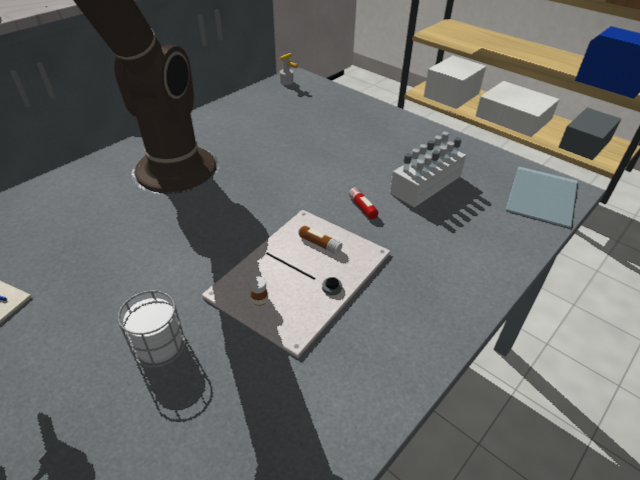

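Top view: the amber tube with the white cap is at (309,249) on the plate. The red look-alike is at (227,259), off the plate, so I leave it alone. The line runs (349,221)–(356,279), the key is at (345,199) and the jar at (402,235). The scene view agrees: tube (320,238), jar (259,290), key (332,285).

```bash
cat > h.py <<'E'
from workcell import *
import cv2, numpy as np
def ray(n,px,z):
    m=camera_model(n);T=m["cam_to_world"];f=240/np.tan(np.radians(m["vfov"]/2))
    px=np.atleast_2d(px).astype(float)
    d=np.c_[(px[:,0]-m["cx"])/f,(px[:,1]-m["cy"])/f,np.ones(len(px))]@T[:3,:3].T
    return (T[:3,3]+d*((z-T[2,3])/d[:,2])[:,None])
def biggest(mask,roi,k=1):
    m=np.zeros_like(mask);x0,y0,x1,y1=roi;m[y0:y1,x0:x1]=mask[y0:y1,x0:x1]
    cs=sorted(cv2.findContours(m,cv2.RETR_EXTERNAL,cv2.CHAIN_APPROX_NONE)[0],key=cv2.contourArea)[-k:]
    return cs[-1]
E
python3 - <<'E'
from h import *
im=cv2.imread("pics/top0.png");hsv=cv2.cvtColor(im,cv2.COLOR_BGR2HSV)
# line
g=im.max(2); 
c=biggest((g<60).astype(np.uint8)*255,(340,215,365,284)); r=cv2.minAreaRect(c); print("line",r)
vx,vy,x0,y0=cv2.fitLine(c,cv2.DIST_L2,0,.01,.01).ravel(); 
p=ray("top",c[:,0,:],.012); d=np.linalg.svd(p[:,:2]-p[:,:2].mean(0))[2][0]; t=(p[:,:2]-p[:,:2].mean(0))@d
print("line mid",ray("top",[r[0]],.012),"dir",d,"len",np.ptp(t))
am=((hsv[...,0]>5)&(hsv[...,0]<22)&(hsv[...,1]>130)).astype(np.uint8)*255
c=biggest(am,(290,215,330,285)); r=cv2.minAreaRect(c);print("amber",r,ray("top",cv2.boxPoints(r),.027)[:,:2])
c=biggest(am,(385,215,425,255)); print("jar",cv2.boundingRect(c))
c=biggest((g<60).astype(np.uint8)*255,(330,185,362,213));print("key",cv2.minEnclosingCircle(c),ray("top",[cv2.minEnclosingCircle(c)[0]],.03))
# plate edges, corners by eye
print("corners",ray("top",[[267,193],[417,173],[436,283],[281,303]],.012)[:,:2])
cv2.imwrite("pics/crop.png",cv2.resize(im[165:310,205:445],None,fx=3.3,fy=3.3,interpolation=cv2.INTER_CUBIC))
E
```

```text
line ((351.6790771484375, 249.4738006591797), (57.70247268676758, 1.5927915573120117), 81.67434692382812)
line mid [[ 0.52499527 -0.06193901  0.012     ]] dir [-0.99320677 -0.11636288] len 0.1347689021589868
amber ((308.24603271484375, 254.65989685058594), (36.3132438659668, 10.760576248168945), 78.02386474609375) [[0.55106062 0.05822251]
 [0.55585303 0.03406089]
 [0.47353559 0.01818642]
 [0.46885067 0.04209559]]
jar (396, 234, 13, 11)
key ((344.8846130371094, 199.73077392578125), 5.596220970153809) [[ 0.63877722 -0.04840559  0.03      ]]
corners [[ 0.66287116  0.13299655]
 [ 0.70550866 -0.22107768]
 [ 0.444067   -0.25211261]
 [ 0.40459466  0.10164886]]
```

View pics/crop.png

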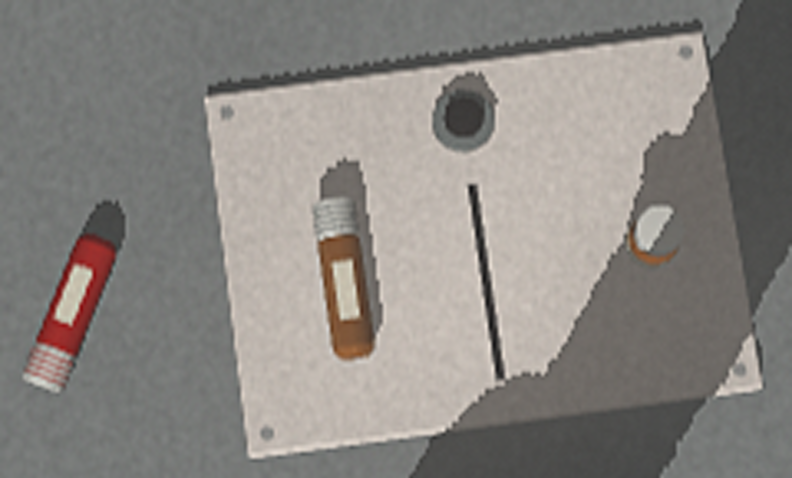

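The crop confirms the amber tube on the plate as the target. The red tube lies off the plate. Next I travel above the area at the current height.

>>> {"name": "step_arm", "arguments": {
  "moves": [0.2, 3.7, -3.7, 0, 0, 0, 0, 0.2, 3.7, -3.7, 0, 0, 0, 0, 0.2, 3.7, -3.7, 0, 0, 0, 0, 0.2, 3.7, -3.7, 0, 0, 0, 0, 0.2, 3.7, -3.7, 0, 0, 0, 0, 0.2, 3.7, -3.7, 0, 0, 0, 0, 0.2, 3.7, -3.7, 0, 0, 0, 0, 0.2, 3.7, -3.7, 0, 0, 0, 0, 0.2, 3.7, -3.7, 0, 0, 0, 0, 0.2, 3.7, -3.7, 0, 0, 0, 0, 0.2, 3.7, -3.7, 0, 0, 0, 0, 0.2, 3.7, -3.7, 0, 0, 0, 0]
}}

```text
clock: 1.6
tcp_pos: [0.4795, -0.0155, 0.1838]
tcp_rot: [0.985, 0.175, -0.0, 0.0]
force: [0.0, -0.1, -0.6]
opening: 0.598
```

>>> {"name": "step_arm", "arguments": {
  "moves": [0.2, 3.6, -3.7, 0, 0, 0, 0, 0.2, 3.6, -3.7, 0, 0, 0, 0, 0.2, 0, 0, 0, 0, 0, -0.167, 0.2, 0, 0, 0, 0, 0, -0.167, 0.2, 0, 0, 0, 0, 0, -0.167, 0.2, 0, 0, 0, 0, 0, -0.167, 0.2, 0, 0, 0, 0, 0, -0.167, 0.2, 0, 0, 0, 0, 0, -0.167, 0.2, 0, 0, 0, 0, 0, -0.167, 0.2, 0, 0, 0, 0, 0, -0.167, 0.2, 0, 0, 0, 0, 0, 0]
}}

```text
clock: 2.98
tcp_pos: [0.521, 0.0772, 0.1836]
tcp_rot: [0.665, 0.747, -0.0, -0.0]
force: [-0.3, 0.4, 0.1]
opening: 0.597
```

```bash
cat >> h.py <<'E'
from scipy.spatial.transform import Rotation as R
MID=np.array([.525,-.062]);A=np.radians(6.7);U=np.array([np.cos(A),np.sin(A)]);N=np.array([-U[1],U[0]])
def rel(p): q=np.asarray(p)[...,:2]-MID; return np.stack([q@U,q@N],-1)*1000
def st():
    s=read_state();M=R.from_quat(s["tcp_rot"]).as_matrix()
    print("t %.2f"%s["clock"],"along,across mm",rel(s["tcp_pos"]).round(1),"z",s["tcp_pos"][2].round(4),"yaw_y-line deg",np.degrees(np.arctan2(M[1,1],M[0,1])-A).round(2),"zaxis",M[:,2].round(3),"F",s["force"].round(1),"op",round(s["opening"],2))
def snap(n,name):
    im=cv2.cvtColor(read_camera(n),cv2.COLOR_RGB2BGR);cv2.imwrite(f"pics/{name}.png",im);return im
E
python3 - <<'E'
from h import *
st()
a=rel(ray("top",[[305.9,225]],.027))[0]; b=rel([[.4712,.0301]])[0]
print(a,b,(a+b)/2,a-b, np.degrees(np.arctan2((a-b)[1],(a-b)[0])))
s=ray("scene",[[300,230],[340,247]],.027);print("scene ends",rel(s),rel(s).mean(0))
print("key",rel(ray("top",[[344.9,199.7]],.03)), "key scene",rel(ray("scene",[[332,284]],.03)))
E
```

```text
t 2.98 along,across mm [ 12.3 138.7] z 0.1836 yaw_y-line deg -0.07 zaxis [-0.001  0.    -1.   ] F [-0.3  0.4  0.1] op 0.6
[68.07037383 97.24228899] [-42.68720606  97.74790248] [12.69158389 97.49509574] [110.75757989  -0.50561348] -0.2615560714168241
scene ends [[-46.55329607  96.979929  ]
 [ 64.1631495  104.35817791]] [  8.80492671 100.66905345]
key [[114.65409186   0.18147447]] key scene [[116.16254732  -4.5971589 ]]
```

>>> {"name": "step_arm", "arguments": {
  "moves": [0.2, 0, 0, 4, 0, 0, 0, 0.2, 0, 0, 4, 0, 0, 0, 0.2, 0, 0, 4, 0, 0, 0, 0.2, 0, 0, 2.5, 0, 0, 0, 0.2, 0, 0, 1.6, 0, 0, 0, 0.2, -0.4, 0, 0, 0, 0, 0, 0.2, -0.4, 0, 0, 0, 0, 0, 0.2, -0.3, 0, 0, 0, 0, 0, 0.2, -0.3, 0, 0, 0, 0, 0, 0.2, -0.3, 0, 0, 0, 0, 0, 0.2, -0.3, 0, 0, 0, 0, 0, 0.2, 0, 0, 0, 0, 0, 0]
}}

```text
clock: 4.47
tcp_pos: [0.5236, 0.0572, 0.0229]
tcp_rot: [0.665, 0.747, -0.0, 0.0]
force: [-0.0, 1.0, 0.3]
opening: 0.601
```

```bash
python3 - <<'E'
from h import *
st(); a=snap("scene","s1");b=snap("top","t1")
f=lambda i,x,y:cv2.resize(i[y:y+120,x:x+160],(400,300),interpolation=cv2.INTER_CUBIC)
cv2.imwrite("pics/c1.png",np.hstack([f(a,240,190),f(b,260,180)]))
E
```

```text
t 4.47 along,across mm [ 12.5 118.5] z 0.0229 yaw_y-line deg -0.02 zaxis [-0. -0. -1.] F [-0.   1.   0.3] op 0.6
```

View pics/c1.png

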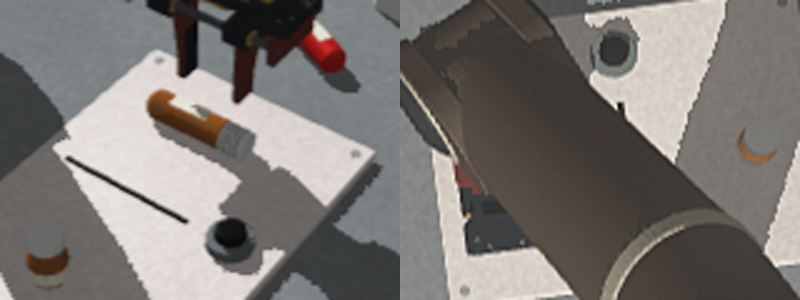

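Left (scene): the fingertips stand behind the tube's far side, and the tube lies parallel to the line. The top view is blocked by the arm, so I track with the scene camera.

```bash
cat >> h.py <<'E'
def tube(im):
    hsv=cv2.cvtColor(im,cv2.COLOR_BGR2HSV)
    m=((hsv[...,0]>5)&(hsv[...,0]<20)&(hsv[...,1]>140)&(hsv[...,2]>60)).astype(np.uint8)*255
    m=cv2.morphologyEx(m,cv2.MORPH_CLOSE,np.ones((5,5)))
    cs=[c for c in cv2.findContours(m,cv2.RETR_EXTERNAL,cv2.CHAIN_APPROX_NONE)[0] if cv2.contourArea(c)>120 and 250<c[:,0,0].mean()<380 and 200<c[:,0,1].mean()<320]
    cs.sort(key=lambda c:max(cv2.minAreaRect(c)[1])) # jar is shorter
    r=cv2.minAreaRect(cs[-1]);b=cv2.boxPoints(r);b=b if np.linalg.norm(b[0]-b[1])<np.linalg.norm(b[1]-b[2]) else np.roll(b,1,0)
    e=np.array([(b[0]+b[1])/2,(b[2]+b[3])/2]);e=e[e[:,0].argsort()]
    w=rel(ray("scene",e,.027));d=w[1]-w[0]
    print("px",e.round(1).tolist(),"ends",w.round(1).tolist(),"len",np.hypot(*d).round(1),"yaw",np.degrees(np.arctan2(d[1],d[0])).round(1),"rect",np.round(r[1],1))
E
python3 - <<'E'
from h import *
tube(cv2.imread("pics/scene0.png"));tube(cv2.imread("pics/s1.png"))
E
```

```text
px [[299.8999938964844, 229.1999969482422], [327.5, 243.0]] ends [[-48.5, 99.2], [33.0, 98.4]] len 81.5 yaw -0.5 rect [30.9 11.2]
px [[299.70001220703125, 229.60000610351562], [327.6000061035156, 243.0]] ends [[-48.0, 97.5], [33.2, 98.5]] len 81.3 yaw 0.7 rect [31.  11.3]
```

>>> {"name": "step_arm", "arguments": {
  "moves": [0.2, -0.3, 0, 0, 0, 0, 0.02, 0.2, -0.3, 0, 0, 0, 0, 0.02, 0.2, -0.4, 0, 0, 0, 0, 0.02, 0.2, -0.4, 0, 0, 0, 0, 0.02, 0.2, -0.4, 0, 0, 0, 0, 0.02, 0.2, -0.4, 0, 0, 0, 0, 0.02, 0.2, -0.4, 0, 0, 0, 0, 0, 0.2, -0.4, 0, 0, 0, 0, 0, 0.2, -0.4, 0, 0, 0, 0, 0, 0.2, -0.3, 0, 0, 0, 0, 0, 0.2, -0.2, 0, 0, 0, 0, 0, 0.2, 0, 0, 0, 0, 0, 0]
}}

```text
clock: 6.08
tcp_pos: [0.5249, 0.0184, 0.0229]
tcp_rot: [0.708, 0.706, -0.0, 0.0]
force: [-0.5, 0.7, 0.2]
opening: 0.597
```

```bash
python3 - <<'E'
from h import *
st(); tube(snap("scene","s2"))
E
```

```text
t 6.08 along,across mm [ 9.3 79.9] z 0.0229 yaw_y-line deg -6.88 zaxis [ 0. -0. -1.] F [-0.5  0.7  0.2] op 0.6
px [[299.6000061035156, 229.6999969482422], [327.6000061035156, 243.0]] ends [[-48.0, 97.5], [33.2, 98.5]] len 81.3 yaw 0.7 rect [31.  11.2]
```

```bash
python3 - <<'E'
from h import *
a=cv2.imread("pics/s2.png");cv2.imwrite("pics/c2.png",cv2.resize(a[170:320,240:440],(800,600),interpolation=cv2.INTER_CUBIC))
E
```

```text
(no output)
```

View pics/c2.png

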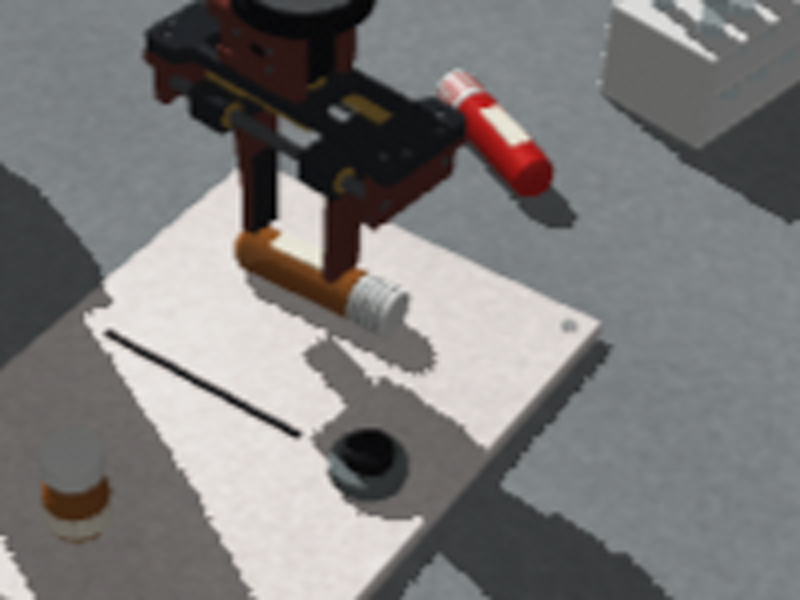

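```bash
python3 - <<'E'
from h import *
def proj(n,p):
    m=camera_model(n);T=m["cam_to_world"];f=240/np.tan(np.radians(m["vfov"]/2))
    c=(np.atleast_2d(p)-T[:3,3])@T[:3,:3];return c[:,:2]/c[:,2:]*f+[m["cx"],m["cy"]]
s=read_state();p=s["tcp_pos"];M=R.from_quat(s["tcp_rot"]).as_matrix()
print(s["joints"].round(3))
for z in(0,-.01,-.02,-.03,-.04):
    q=[p+M@[x,y,z] for x in(-.01,.01) for y in(-.04,-.027,.027,.04)];print(z,proj("scene",q).round(0).tolist())
w=lambda a,c,z:np.r_[MID+U*a+N*c,z]
print("line ends",proj("scene",[w(-.07,0,.012),w(.07,0,.012)]).round(0),"tube ends",proj("scene",[w(-.045,.098,.027),w(.065,.098,.027)]).round(0))
E
```

```text
[ 0.341  0.522 -0.605  1.96   0.413  0.784 -0.503]
0 [[299.0, 239.0], [303.0, 241.0], [320.0, 252.0], [325.0, 255.0], [305.0, 235.0], [309.0, 237.0], [326.0, 248.0], [330.0, 250.0]]
-0.01 [[299.0, 236.0], [303.0, 238.0], [320.0, 249.0], [325.0, 252.0], [305.0, 231.0], [309.0, 234.0], [326.0, 245.0], [330.0, 247.0]]
-0.02 [[299.0, 232.0], [303.0, 235.0], [320.0, 246.0], [325.0, 248.0], [305.0, 228.0], [309.0, 231.0], [326.0, 241.0], [331.0, 244.0]]
-0.03 [[299.0, 229.0], [303.0, 232.0], [321.0, 243.0], [325.0, 245.0], [305.0, 225.0], [309.0, 228.0], [326.0, 238.0], [331.0, 241.0]]
-0.04 [[299.0, 226.0], [303.0, 228.0], [321.0, 239.0], [325.0, 242.0], [305.0, 222.0], [309.0, 224.0], [327.0, 235.0], [331.0, 238.0]]
line ends [[267. 253.]
 [316. 279.]] tube ends [[301. 230.]
 [339. 249.]]
```

```bash
python3 - <<'E'
from h import *
m=camera_model("scene");T=m["cam_to_world"];f=240/np.tan(np.radians(m["vfov"]/2))
def proj(p):
    c=(np.atleast_2d(p)-T[:3,3])@T[:3,:3];return c[:,:2]/c[:,2:]*f+[m["cx"],m["cy"]]
w=lambda a,c,z:np.r_[MID+U*a+N*c,z]
for z in(.023,.033,.043,.053,.063): print(z,proj([w(.0125+y,.1185+x,z) for x in(-.01,.01) for y in(-.04,-.027,.027,.04)]).round(0).tolist())
a=cv2.imread("pics/s1.png");cv2.imwrite("pics/c3.png",cv2.resize(a[195:255,290:370],(800,600),interpolation=cv2.INTER_NEAREST))
E
```

```text
0.023 [[309.0, 232.0], [314.0, 234.0], [332.0, 243.0], [337.0, 245.0], [314.0, 227.0], [318.0, 230.0], [337.0, 238.0], [341.0, 241.0]]
0.033 [[309.0, 229.0], [314.0, 231.0], [332.0, 240.0], [337.0, 242.0], [314.0, 224.0], [318.0, 226.0], [337.0, 235.0], [342.0, 237.0]]
0.043 [[309.0, 226.0], [314.0, 228.0], [332.0, 237.0], [337.0, 239.0], [314.0, 221.0], [319.0, 223.0], [337.0, 232.0], [342.0, 234.0]]
0.053 [[309.0, 222.0], [314.0, 224.0], [333.0, 233.0], [337.0, 236.0], [314.0, 218.0], [319.0, 220.0], [337.0, 229.0], [342.0, 231.0]]
0.063 [[309.0, 219.0], [314.0, 221.0], [333.0, 230.0], [337.0, 232.0], [314.0, 215.0], [319.0, 217.0], [338.0, 226.0], [342.0, 228.0]]
```

View pics/c3.png

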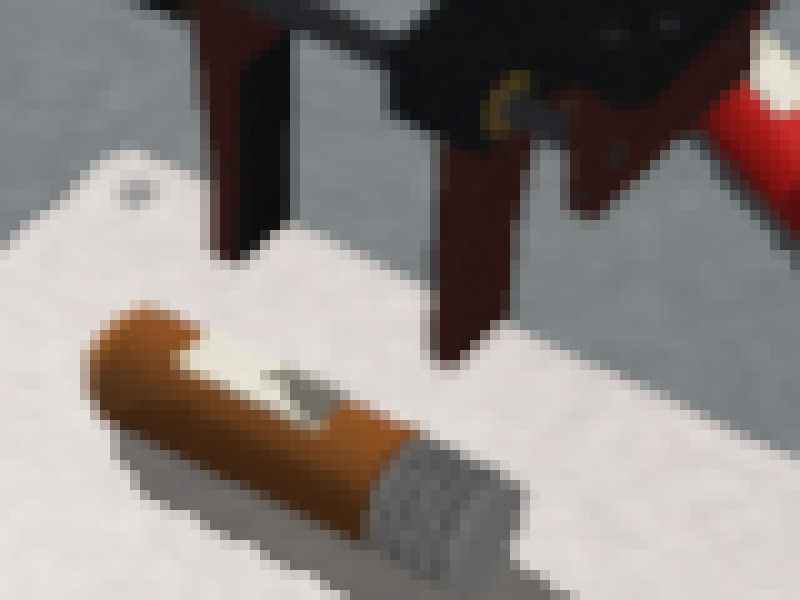

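The tips in the image (313,221) and (334.5,231.5) match a tip height of about 60 mm. That's well above the reported TCP height, so the half-open fingers ended up above the tube and it wasn't touched. I'll back off and lower in steps, checking as I go.

>>> {"name": "step_arm", "arguments": {
  "moves": [0.2, 1.0, 0, 0, 0, 0, 0, 0.2, 2.0, 0, 0, 0, 0, 0, 0.2, 2.5, 0, 0, 0, 0, -0.06, 0.2, 0.5, 0, 0, 0, 0, -0.06, 0.2, 0, 0, 0.5, 0, 0, 0, 0.2, 0, 0, 0.5, 0, 0, 0, 0.2, 0, 0, 0, 0, 0, 0]
}}

```text
clock: 7.0
tcp_pos: [0.5244, 0.0782, 0.0123]
tcp_rot: [0.665, 0.747, -0.0, -0.0]
force: [-0.3, 0.3, 0.8]
opening: 0.599
```

```bash
python3 - <<'E'
from h import *
st(); a=snap("scene","s3");cv2.imwrite("pics/c4.png",cv2.resize(a[170:260,290:410],(800,600),interpolation=cv2.INTER_NEAREST)); tube(a)
E
```

```text
t 7.00 along,across mm [ 15.7 139.3] z 0.0123 yaw_y-line deg -0.04 zaxis [-0.001 -0.    -1.   ] F [-0.3  0.3  0.8] op 0.6
px [[299.70001220703125, 229.60000610351562], [327.6000061035156, 243.0]] ends [[-48.0, 97.5], [33.2, 98.5]] len 81.3 yaw 0.7 rect [31.  11.3]
```

View pics/c4.png

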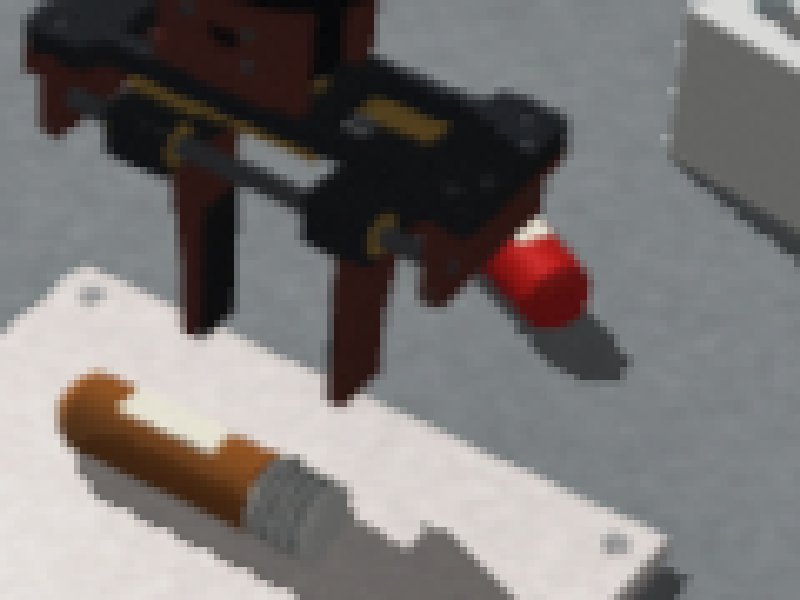

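No contact with the reported TCP already at plate height, so the tips really do sit higher. I'll keep lowering in small steps and watch the force.

>>> {"name": "step_arm", "arguments": {
  "moves": [0.2, 0, 0, 0.5, 0, 0, 0, 0.2, 0, 0, 0.5, 0, 0, 0, 0.2, 0, 0, 0, 0, 0, 0]
}}

```text
clock: 7.42
tcp_pos: [0.5244, 0.0784, 0.0024]
tcp_rot: [0.665, 0.747, -0.0, -0.0]
force: [1.1, -0.5, -0.3]
opening: 0.601
```

>>> {"name": "step_arm", "arguments": {
  "moves": [0.2, 0, 0, 0.3, 0, 0, 0, 0.2, 0, 0, 0.3, 0, 0, 0, 0.2, 0, 0, 0, 0, 0, 0]
}}

```text
clock: 7.8
tcp_pos: [0.5247, 0.0785, -0.0033]
tcp_rot: [0.665, 0.747, -0.0, -0.0]
force: [-0.4, 0.9, 0.2]
opening: 0.597
```

```bash
python3 - <<'E'
from h import *
st(); a=snap("scene","s4");cv2.imwrite("pics/c5.png",cv2.resize(a[190:265,290:390],(800,600),interpolation=cv2.INTER_NEAREST))
m=camera_model("scene");T=m["cam_to_world"];f=240/np.tan(np.radians(m["vfov"]/2))
def proj(p):
    c=(np.atleast_2d(p)-T[:3,3])@T[:3,:3];return c[:,:2]/c[:,2:]*f+[m["cx"],m["cy"]]
s=read_state();p=s["tcp_pos"];M=R.from_quat(s["tcp_rot"]).as_matrix()
for z in(.012,.022,.032,.042,.052):
    q=np.array([p+M@[x,y,0] for x in(-.01,.01) for y in(-.04,-.027,.027,.04)]);q[:,2]=z;print(z,((proj(q)-[290,190])*8).round(0).tolist())
E
```

```text
t 7.80 along,across mm [ 16.1 139.6] z -0.0033 yaw_y-line deg 0.01 zaxis [-0. -0. -1.] F [-0.4  0.9  0.2] op 0.6
0.012 [[204.0, 329.0], [239.0, 346.0], [386.0, 417.0], [423.0, 435.0], [242.0, 295.0], [277.0, 311.0], [423.0, 381.0], [459.0, 398.0]]
0.022 [[205.0, 305.0], [239.0, 321.0], [388.0, 393.0], [424.0, 410.0], [243.0, 270.0], [277.0, 287.0], [425.0, 356.0], [461.0, 374.0]]
0.032 [[205.0, 280.0], [240.0, 296.0], [389.0, 367.0], [426.0, 385.0], [243.0, 245.0], [278.0, 262.0], [426.0, 331.0], [463.0, 349.0]]
0.042 [[205.0, 254.0], [240.0, 271.0], [390.0, 342.0], [427.0, 360.0], [244.0, 220.0], [279.0, 236.0], [428.0, 306.0], [465.0, 323.0]]
0.052 [[205.0, 229.0], [241.0, 245.0], [392.0, 316.0], [429.0, 334.0], [244.0, 195.0], [279.0, 211.0], [430.0, 280.0], [467.0, 298.0]]
```

View pics/c5.png

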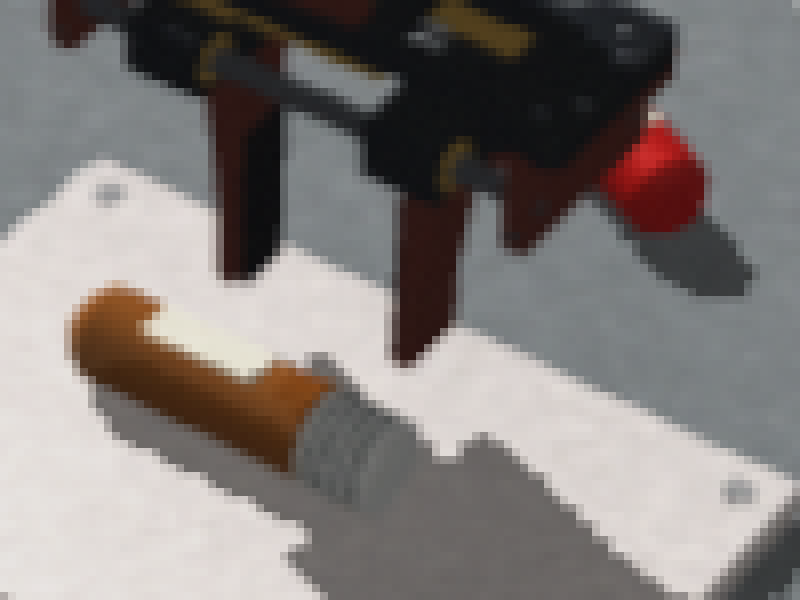

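>>> {"name": "step_arm", "arguments": {
  "moves": [0.2, 0, -0.3, 0.5, 0, 0, 0, 0.2, 0, -0.3, 0.4, 0, 0, 0, 0.2, 0, 0, 0.3, 0, 0, 0, 0.2, 0, 0, 0.2, 0, 0, 0, 0.2, 0, 0, 0, 0, 0, 0]
}}

```text
clock: 8.48
tcp_pos: [0.5189, 0.0778, -0.0172]
tcp_rot: [0.665, 0.747, -0.0, -0.0]
force: [0.0, -0.2, 0.2]
opening: 0.605
```

>>> {"name": "step_arm", "arguments": {
  "moves": [0.2, -0.4, 0, 0, 0, 0, 0, 0.2, -0.4, 0, 0, 0, 0, 0, 0.2, -0.4, 0, 0, 0, 0, 0, 0.2, -0.3, 0, 0, 0, 0, 0, 0.2, -0.3, 0, 0, 0, 0, 0, 0.2, -0.3, 0, 0, 0, 0, 0.02, 0.2, -0.3, 0, 0, 0, 0, 0.02, 0.2, -0.3, 0, 0, 0, 0, 0.02, 0.2, -0.3, 0, 0, 0, 0, 0.02, 0.2, -0.3, 0, 0, 0, 0, 0.02]
}}

```text
clock: 9.72
tcp_pos: [0.5221, 0.0448, -0.017]
tcp_rot: [0.702, 0.713, -0.0, 0.0]
force: [0.4, -0.6, -0.2]
opening: 0.596
```

```bash
python3 - <<'E'
from h import *
st(); tube(snap("scene","s5"))
E
```

```text
t 9.72 along,across mm [  9.6 106.4] z -0.017 yaw_y-line deg -5.8 zaxis [ 0. -0. -1.] F [ 0.4 -0.6 -0.2] op 0.6
px [[294.70001220703125, 233.60000610351562], [322.70001220703125, 247.60000610351562]] ends [[-48.9, 79.1], [33.0, 78.9]] len 81.9 yaw -0.1 rect [31.3 12.1]
```

>>> {"name": "step_arm", "arguments": {
  "moves": [0.2, -0.3, 0, 0, 0, 0, 0.02, 0.2, -0.3, 0, 0, 0, 0, 0, 0.2, -0.3, 0, 0, 0, 0, 0, 0.2, -0.3, 0, 0, 0, 0, 0, 0.2, -0.3, 0, 0, 0, 0, 0, 0.2, -0.3, 0, 0, 0, 0, 0, 0.2, -0.3, 0, 0, 0, 0, 0, 0.2, -0.3, 0, 0, 0, 0, 0, 0.2, -0.3, 0, 0, 0, 0, 0, 0.2, -0.3, 0, 0, 0, 0, 0, 0.2, -0.3, 0, 0, 0, 0, 0, 0.2, -0.3, 0, 0, 0, 0, 0]
}}

```text
clock: 11.28
tcp_pos: [0.5221, 0.0088, -0.0171]
tcp_rot: [0.708, 0.706, -0.0, 0.0]
force: [0.2, -0.1, 0.5]
opening: 0.598
```

```bash
python3 - <<'E'
from h import *
st(); tube(snap("scene","s6"))
E
```

```text
t 11.28 along,across mm [ 5.3 70.6] z -0.0171 yaw_y-line deg -6.87 zaxis [-0. -0. -1.] F [ 0.2 -0.1  0.5] op 0.6
px [[285.3999938964844, 242.1999969482422], [314.20001220703125, 256.6000061035156]] ends [[-47.9, 42.2], [34.6, 43.1]] len 82.5 yaw 0.6 rect [32.2 12.5]
```

>>> {"name": "step_arm", "arguments": {
  "moves": [0.2, -0.3, 0, 0, 0, 0, -0.02, 0.2, -0.3, 0, 0, 0, 0, -0.02, 0.2, -0.3, 0, 0, 0, 0, -0.02, 0.2, -0.3, 0, 0, 0, 0, -0.02, 0.2, -0.3, 0, 0, 0, 0, -0.02, 0.2, -0.3, 0, 0, 0, 0, -0.02, 0.2, -0.3, 0, 0, 0, 0, 0, 0.2, -0.3, 0, 0, 0, 0, 0, 0.2, -0.2, 0, 0, 0, 0, 0, 0.2, -0.2, 0, 0, 0, 0, 0, 0.2, -0.2, 0, 0, 0, 0, 0, 0.2, 0, 0, 0, 0, 0, 0]
}}

```text
clock: 12.82
tcp_pos: [0.5243, -0.0211, -0.0171]
tcp_rot: [0.665, 0.747, -0.0, 0.0]
force: [1.5, 0.6, -0.7]
opening: 0.6
```

```bash
python3 - <<'E'
from h import *
st(); tube(snap("scene","s7"))
E
```

```text
t 12.82 along,across mm [ 4.1 40.7] z -0.0171 yaw_y-line deg -0.01 zaxis [ 0. -0. -1.] F [ 1.5  0.6 -0.7] op 0.6
px [[278.0, 249.0], [307.20001220703125, 263.6000061035156]] ends [[-47.2, 14.0], [35.2, 15.7]] len 82.4 yaw 1.2 rect [32.6 12.5]
```

>>> {"name": "step_arm", "arguments": {
  "moves": [0.2, -0.12, 0, 0, 0, 0, 0, 0.2, -0.12, 0, 0, 0, 0, 0, 0.2, -0.12, 0, 0, 0, 0, 0, 0.2, -0.12, 0, 0, 0, 0, 0, 0.2, -0.12, 0, 0, 0, 0, 0, 0.2, -0.12, 0, 0, 0, 0, 0, 0.2, -0.12, 0, 0, 0, 0, 0, 0.2, -0.12, 0, 0, 0, 0, 0, 0.2, -0.12, 0, 0, 0, 0, 0, 0.2, -0.12, 0, 0, 0, 0, 0, 0.2, 0, 0, 0, 0, 0, 0]
}}

```text
clock: 14.25
tcp_pos: [0.5257, -0.033, -0.0171]
tcp_rot: [0.665, 0.747, -0.0, 0.0]
force: [-0.6, 0.1, -0.1]
opening: 0.597
```

```bash
python3 - <<'E'
from h import *
st(); tube(snap("scene","s8"))
E
```

```text
t 14.25 along,across mm [ 4.1 28.8] z -0.0171 yaw_y-line deg -0.01 zaxis [ 0. -0. -1.] F [-0.6  0.1 -0.1] op 0.6
px [[274.8999938964844, 251.1999969482422], [305.0, 266.79998779296875]] ends [[-48.4, 4.2], [37.2, 4.6]] len 85.6 yaw 0.3 rect [33.9 13.2]
```

>>> {"name": "step_arm", "arguments": {
  "moves": [0.2, -0.1, 0, 0, 0, 0, 0, 0.2, -0.1, 0, 0, 0, 0, 0, 0.2, -0.1, 0, 0, 0, 0, 0, 0.2, -0.08, 0, 0, 0, 0, 0, 0.2, 0, 0, 0, 0, 0, 0, 0.2, 0.5, 0, 0, 0, 0, 0, 0.2, 2.5, 0, 0, 0, 0, 0, 0.2, 0, 0, -5, 0, 0, 0, 0.2, 0, 0, -5, 0, 0, 0, 0.2, 5, 0, -5, 0, 0, 0, 0.2, 5, 0, -2, 0, 0, 0, 0.2, 5, 0, 0, 0, 0, 0]
}}

```text
clock: 15.8
tcp_pos: [0.5066, 0.1384, 0.1493]
tcp_rot: [0.665, 0.747, 0.001, 0.001]
force: [0.4, 0.2, -0.3]
opening: 0.596
```

```bash
python3 - <<'E'
from h import *
st(); a=snap("scene","s9");tube(a);b=snap("top","t9")
f=lambda i,x,y:cv2.resize(i[y:y+120,x:x+160],(400,300),interpolation=cv2.INTER_CUBIC)
cv2.imwrite("pics/c6.png",np.vstack([np.hstack([f(a,240,200),f(b,280,170)])]))
E
```

```text
t 15.80 along,across mm [  5.1 201.2] z 0.1493 yaw_y-line deg -0.03 zaxis [ 0.004  0.    -1.   ] F [ 0.4  0.2 -0.3] op 0.6
px [[273.6000061035156, 252.6999969482422], [302.29998779296875, 267.70001220703125]] ends [[-47.5, -1.4], [33.9, -1.0]] len 81.5 yaw 0.3 rect [32.3 11.7]
```

View pics/c6.png

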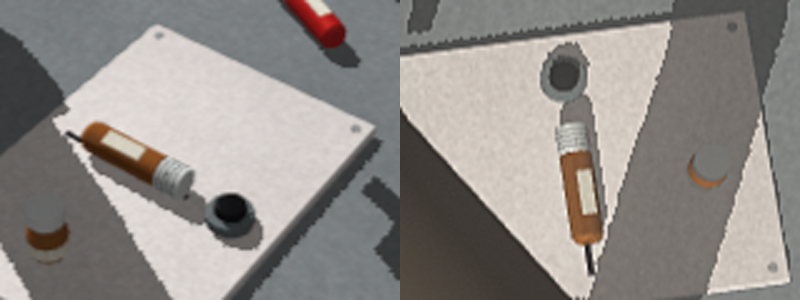

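The tube now lies over the line, parallel to it: scene (273.6,252.7)–(302.3,267.7), top about (349,219)–(356,268). A stretch of line shows only at the near end, so the tube sits somewhat towards the key. I'll measure that in both views.

```bash
python3 - <<'E'
from h import *
b=cv2.imread("pics/t9.png");hsv=cv2.cvtColor(b,cv2.COLOR_BGR2HSV)
m=((hsv[...,0]>5)&(hsv[...,0]<22)&(hsv[...,1]>130)).astype(np.uint8)*255
c=biggest(m,(335,220,366,280));r=cv2.minAreaRect(c);print(r)
w=rel(ray("top",cv2.boxPoints(r),.027));print("top amber box",w.round(1).tolist(),w.mean(0))
print("top far end, near end",rel(ray("top",[[348.8,218.8],[356,268.4]],.027)).round(1))
a=cv2.imread("pics/s9.png"); print("scene cap end",rel(ray("scene",[[240+190/2.5,200+183/2.5]],.027)))
# column-profile of tube cap & line bottom in top view
for y in (226,235,245,255,262,270,274): print(y,[int(v) for v in b[y,338:366].max(1)])
E
```

```text
((351.513427734375, 248.92300415039062), (36.788429260253906, 10.729959487915039), 81.46923065185547)
top amber box [[41.4, 13.8], [41.8, -10.8], [-43.3, -10.9], [-43.7, 13.5]] [-0.95130053  1.39742413]
top far end, near end [[ 69.3  -2.5]
 [-46.9  -2.2]]
scene cap end [[68.34394114  3.35569238]]
226 [212, 216, 213, 212, 173, 159, 181, 174, 180, 180, 181, 196, 166, 190, 165, 151, 136, 90, 129, 125, 123, 227, 215, 213, 213, 211, 212, 216]
235 [210, 213, 212, 214, 219, 220, 109, 131, 129, 137, 138, 128, 129, 130, 131, 124, 118, 109, 90, 110, 123, 122, 229, 217, 215, 215, 214, 215]
245 [213, 215, 213, 210, 211, 213, 215, 164, 121, 137, 135, 136, 129, 166, 208, 201, 200, 200, 204, 141, 80, 129, 121, 116, 226, 217, 214, 208]
255 [219, 217, 211, 212, 215, 216, 218, 221, 229, 115, 135, 131, 138, 133, 125, 183, 187, 163, 165, 140, 139, 85, 100, 123, 123, 230, 223, 190]
262 [213, 216, 218, 216, 218, 215, 214, 216, 217, 219, 143, 133, 135, 136, 132, 125, 127, 128, 129, 122, 115, 106, 93, 153, 229, 109, 121, 121]
270 [214, 214, 213, 211, 214, 216, 216, 212, 213, 210, 215, 213, 214, 216, 224, 236, 46, 47, 122, 231, 218, 222, 229, 104, 116, 122, 121, 120]
274 [205, 205, 206, 206, 208, 215, 217, 216, 215, 216, 216, 212, 211, 211, 217, 227, 145, 37, 55, 169, 199, 111, 121, 125, 124, 123, 123, 123]
```

Across the line, the tube is within about 1 mm (scene −1.2, top about +0.5). Along it, the tube is about 11 mm towards the key (top 11.2, scene 10.4). I'll nudge it back from the cap end with the open fingers straddling the key, starting above.

>>> {"name": "step_arm", "arguments": {
  "moves": [0.6, 0, 4, 0, 0, 0, 0, 0.6, 0, 4, 0, 0, 0, 0, 0.6, 0, 3.6, 0, 0, 0, 0, 0.6, -4, 0, 0, 0, 0, 0, 0.6, -5, 0, 0, 0, 0, 0, 0.6, -5, 0, 0, 0, 0, 0, 0.6, -4, 0, 0, 0, 0, 0, 0.6, -2.1, 0, 0, 0, 0, 0, 0.6, 0, 0, 5, 0, 0, 0, 0.6, 0, 0, 5, 0, 0, 0, 0.6, 0, 0, 4, 0, 0, 0, 0.6, 0, 0, 0, 0, 0, 0]
}}

```text
clock: 17.4
tcp_pos: [0.6417, -0.0485, 0.0041]
tcp_rot: [0.664, 0.748, -0.002, -0.003]
force: [-0.1, 0.4, -0.6]
opening: 0.805
```

```bash
python3 - <<'E'
from h import *
st(); a=snap("scene","s10");tube(a)
m=camera_model("scene");T=m["cam_to_world"];f=240/np.tan(np.radians(m["vfov"]/2))
def proj(p):
    c=(np.atleast_2d(p)-T[:3,3])@T[:3,:3];return c[:,:2]/c[:,2:]*f+[m["cx"],m["cy"]]
s=read_state();p=s["tcp_pos"];M=R.from_quat(s["tcp_rot"]).as_matrix()
q=np.array([p+M@[x,y,0] for x in(-.01,.01) for y in(-.0485,-.035,.035)]);q[:,2]=p[2]+.04;print(((proj(q)-[240,200])*5).round(0).tolist())
cv2.imwrite("pics/c7.png",cv2.resize(a[200:320,240:400],(800,600),interpolation=cv2.INTER_NEAREST))
E
```

```text
t 17.40 along,across mm [117.5  -0.2] z 0.0041 yaw_y-line deg 0.1 zaxis [-0.006  0.001 -1.   ] F [-0.1  0.4 -0.6] op 0.8
px [[273.6000061035156, 252.6999969482422], [302.29998779296875, 267.70001220703125]] ends [[-47.5, -1.4], [33.9, -1.0]] len 81.5 yaw 0.3 rect [32.3 11.7]
[[367.0, 356.0], [392.0, 369.0], [530.0, 442.0], [394.0, 329.0], [419.0, 342.0], [556.0, 413.0]]
```

View pics/c7.png

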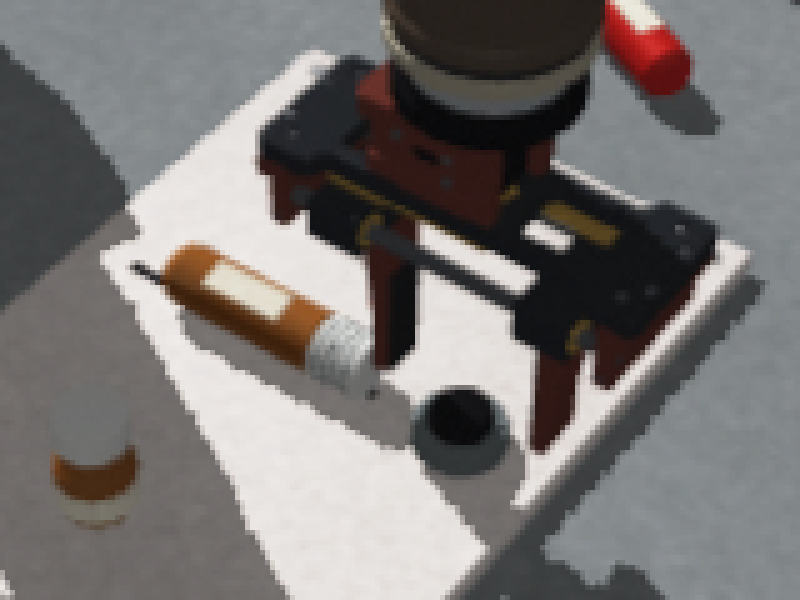

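The near finger is a few mm clear of the cap, and its tip matches reported z + 40 mm, so about 44 mm high. The other finger is beyond the key. I'll lower 13 mm and nudge gently.

>>> {"name": "step_arm", "arguments": {
  "moves": [0.6, 0, 0, 0.7, 0, 0, 0, 0.6, 0, 0, 0.6, 0, 0, 0, 0.6, 0, -0.3, 0, 0, 0, 0, 0.6, 0, -0.2, 0, 0, 0, 0, 0.6, 0, -0.15, 0, 0, 0, 0, 0.6, 0, -0.15, 0, 0, 0, 0, 0.6, 0, -0.15, 0, 0, 0, 0, 0.6, 0, -0.15, 0, 0, 0, 0, 0.6, 0, -0.15, 0, 0, 0, 0, 0.6, 0, -0.15, 0, 0, 0, 0, 0.6, 0, 0, 0, 0, 0, 0]
}}

```text
clock: 18.82
tcp_pos: [0.6304, -0.0513, -0.0059]
tcp_rot: [0.665, 0.747, -0.0, -0.0]
force: [0.7, -0.5, -0.0]
opening: 0.797
```

```bash
python3 - <<'E'
from h import *
st(); tube(snap("scene","s11"))
E
```

```text
t 18.82 along,across mm [105.9  -1.7] z -0.0059 yaw_y-line deg 0.0 zaxis [-0. -0. -1.] F [ 0.7 -0.5 -0. ] op 0.8
px [[272.0, 251.8000030517578], [300.70001220703125, 266.8999938964844]] ends [[-52.3, -1.5], [29.6, -1.0]] len 81.9 yaw 0.3 rect [32.4 11.6]
```

>>> {"name": "step_arm", "arguments": {
  "moves": [0.6, 0, -0.15, 0, 0, 0, 0, 0.6, 0, -0.15, 0, 0, 0, 0, 0.6, 0, -0.15, 0, 0, 0, 0, 0.6, 0, -0.15, 0, 0, 0, 0, 0.6, 0, 0, 0, 0, 0, 0, 0.6, 0, 0.3, 0, 0, 0, 0, 0.6, 0, 0.5, 0, 0, 0, 0, 0.6, 0, 0, -2, 0, 0, 0, 0.6, 0, 0, -4, 0, 0, 0, 0.6, 0, 0, 0, 0, 0, 0]
}}

```text
clock: 20.12
tcp_pos: [0.6353, -0.0505, 0.0587]
tcp_rot: [0.665, 0.747, 0.002, 0.002]
force: [-0.1, 0.1, 0.4]
opening: 0.801
```

```bash
python3 - <<'E'
from h import *
st(); tube(snap("scene","s12"))
E
```

```text
t 20.12 along,across mm [110.9  -1.5] z 0.0587 yaw_y-line deg 0.01 zaxis [ 0.006 -0.    -1.   ] F [-0.1  0.1  0.4] op 0.8
px [[270.0, 251.0], [298.3999938964844, 265.20001220703125]] ends [[-57.8, -2.1], [22.4, 0.1]] len 80.2 yaw 1.6 rect [31.8 11.6]
```

The tube has moved 11 mm and is now centred along the line, still about 1 mm off across. Next I shut the fingers above the key.

>>> {"name": "step_arm", "arguments": {
  "moves": [-1, 0.15, 0.4, 0, 0, 0, 0, -1, 0, 0, 0, 0, 0, 0, -1, 0, 0, 0, 0, 0, 0, -1, 0, 0, 0, 0, 0, 0, -1, 0, 0, 0, 0, 0, 0, -1, 0, 0, 0, 0, 0, 0, -1, 0, 0, 0, 0, 0, 0, -1, 0, 0, 0, 0, 0, 0]
}}

```text
clock: 21.18
tcp_pos: [0.6364, -0.0491, 0.0542]
tcp_rot: [0.665, 0.747, 0.0, 0.0]
force: [0.6, -0.2, 0.7]
opening: 0.005
```

```bash
python3 - <<'E'
from h import *
st(); a=snap("scene","s13");tube(a)
m=camera_model("scene");T=m["cam_to_world"];f=240/np.tan(np.radians(m["vfov"]/2))
def proj(p):
    c=(np.atleast_2d(p)-T[:3,3])@T[:3,:3];return c[:,:2]/c[:,2:]*f+[m["cx"],m["cy"]]
p=read_state()["tcp_pos"]
for h in(0,.02,.04): print(h,((proj(p+[0,0,h])-[260,190])*6.667).round(0).tolist())
cv2.imwrite("pics/c8.png",cv2.resize(a[190:280,260:380],(800,600),interpolation=cv2.INTER_NEAREST))
E
```

```text
t 21.18 along,across mm [112.1  -0.2] z 0.0542 yaw_y-line deg 0.01 zaxis [ 0. -0. -1.] F [ 0.6 -0.2  0.7] op 0.0
px [[270.0, 251.0], [298.3999938964844, 265.20001220703125]] ends [[-57.8, -2.1], [22.4, 0.1]] len 80.2 yaw 1.6 rect [31.8 11.6]
0 [[480.0, 561.0]]
0.02 [[482.0, 517.0]]
0.04 [[484.0, 472.0]]
```

View pics/c8.png

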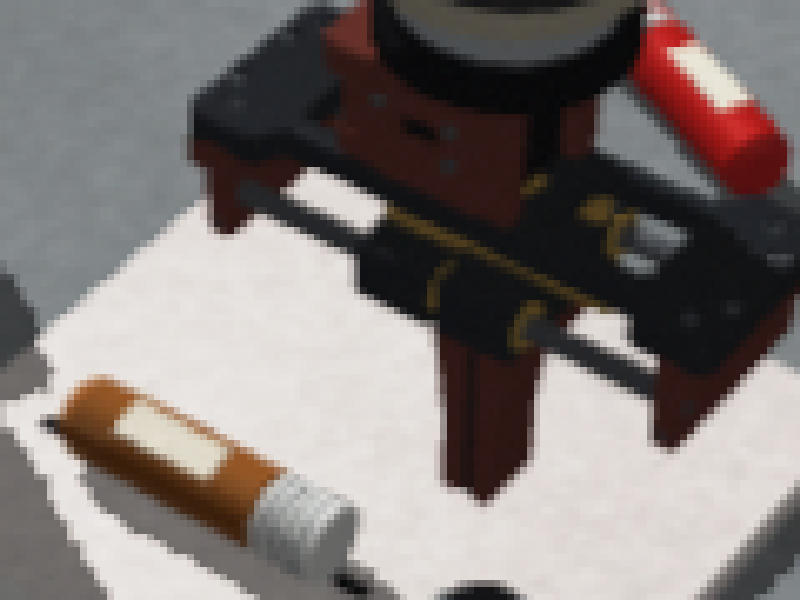

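Fingers are shut, with the tip about 38 mm above the reported TCP, over the key. Line and cap end are both visible. I'll go down to just above the key, then press by force.

>>> {"name": "step_arm", "arguments": {
  "moves": [-1, 0, 0.3, 0, 0, 0, 0, -1, 0, 0, 2, 0, 0, 0, -1, 0, 0, 2, 0, 0, 0, -1, 0, 0, 1, 0, 0, 0, -1, 0, 0, 0.3, 0, 0, 0, -1, 0, 0, 0.3, 0, 0, 0, -1, 0, 0, 0, 0, 0, 0]
}}

```text
clock: 22.1
tcp_pos: [0.6396, -0.0487, -0.0016]
tcp_rot: [0.665, 0.747, 0.0, 0.0]
force: [0.3, -0.3, 0.6]
opening: 0.002
```

>>> {"name": "step_arm", "arguments": {
  "moves": [-1, 0, 0, 0.2, 0, 0, 0, -1, 0, 0, 0.2, 0, 0, 0, -1, 0, 0, 0.2, 0, 0, 0, -1, 0, 0, 0, 0, 0, 0]
}}

```text
clock: 22.6
tcp_pos: [0.6397, -0.0488, -0.0076]
tcp_rot: [0.665, 0.747, 0.0, 0.0]
force: [0.8, -1.2, 2.8]
opening: 0.005
```

```bash
python3 - <<'E'
from h import *
st()
E
```

```text
t 22.60 along,across mm [115.5  -0.3] z -0.0076 yaw_y-line deg 0.0 zaxis [ 0.001 -0.    -1.   ] F [ 0.8 -1.2  2.8] op 0.0
```

>>> {"name": "step_arm", "arguments": {
  "moves": [-1, 0, 0, 0.2, 0, 0, 0, -1, 0, 0, 0.2, 0, 0, 0, -1, 0, 0, 0, 0, 0, 0]
}}

```text
clock: 22.98
tcp_pos: [0.6398, -0.0488, -0.0104]
tcp_rot: [0.665, 0.747, 0.0, 0.001]
force: [-3.8, -1.1, 14.9]
opening: 0.009
```

>>> {"name": "step_arm", "arguments": {
  "moves": [-1, 0, 0, 0.15, 0, 0, 0, -1, 0, 0, 0, 0, 0, 0]
}}

```text
clock: 23.22
tcp_pos: [0.6399, -0.0488, -0.0107]
tcp_rot: [0.665, 0.747, -0.0, 0.001]
force: [-7.5, -0.9, 25.6]
opening: 0.011
```

>>> {"name": "step_arm", "arguments": {
  "moves": [-1, 0, 0, 0.1, 0, 0, 0, -1, 0, 0, 0, 0, 0, 0]
}}

```text
clock: 23.48
tcp_pos: [0.6399, -0.0489, -0.0108]
tcp_rot: [0.665, 0.747, -0.0, 0.001]
force: [-10.8, -1.4, 32.4]
opening: 0.003
```

The force climbed to 32 N against a hard stop, about 3 mm below the 2.8 N point. That fits the 6 mm travel, so the key is fully down. Now I come away straight up and look.

>>> {"name": "step_arm", "arguments": {
  "moves": [-1, 0, 0, -0.4, 0, 0, 0, -1, 0, 0, -1, 0, 0, 0, -1, 0, 0, -4, 0, 0, 0, -1, 0, 0, -5, 0, 0, 0, -1, 0, 0, -5, 0, 0, 0, -1, 4, 3, 0, 0, 0, 0, -1, 5, 0, 0, 0, 0, 0, -1, 5, 0, 0, 0, 0, 0, -1, 5, 0, 0, 0, 0, 0, -1, 0, 0, 0, 0, 0, 0, -1, 0, 0, 0, 0, 0, 0]
}}

```text
clock: 24.85
tcp_pos: [0.6468, 0.1427, 0.1391]
tcp_rot: [0.665, 0.747, -0.001, -0.0]
force: [0.4, -1.2, -0.8]
opening: 0.004
```

```bash
python3 - <<'E'
from h import *
st(); a=snap("scene","s14");tube(a);b=snap("top","t14")
print("frame diffs elsewhere (px changed): jar", (cv2.absdiff(a,cv2.imread("pics/scene0.png"))[275:310,245:275].max(2)>60).sum(), "dishes",(cv2.absdiff(a,cv2.imread("pics/scene0.png"))[290:370,115:190].max(2)>60).sum(),"rack",(cv2.absdiff(a,cv2.imread("pics/scene0.png"))[130:205,388:470].max(2)>60).sum())
for y in (226,235,245,255,262,270,276,279): print(y,[int(v) for v in b[y,340:366].max(1)])
f=lambda i,x,y:cv2.resize(i[y:y+120,x:x+160],(400,300),interpolation=cv2.INTER_CUBIC)
cv2.imwrite("pics/c9.png",np.hstack([f(a,240,200),f(b,280,170)]))
E
```

```text
t 24.85 along,across mm [144.8 189. ] z 0.1391 yaw_y-line deg 0.01 zaxis [-0.001 -0.001 -1.   ] F [ 0.4 -1.2 -0.8] op 0.0
px [[270.0, 251.0], [298.3999938964844, 265.20001220703125]] ends [[-57.8, -2.1], [22.4, 0.1]] len 80.2 yaw 1.6 rect [31.8 11.6]
frame diffs elsewhere (px changed): jar 362 dishes 0 rack 1849
226 [75, 76, 74, 72, 73, 71, 72, 70, 71, 70, 68, 67, 66, 67, 65, 66, 63, 64, 64, 63, 62, 63, 64, 62, 63, 62]
235 [79, 79, 77, 78, 76, 77, 76, 76, 74, 74, 72, 71, 71, 71, 70, 68, 69, 67, 68, 67, 67, 65, 67, 65, 64, 65]
245 [85, 84, 81, 80, 80, 80, 80, 79, 79, 77, 76, 77, 77, 76, 75, 74, 73, 73, 72, 70, 71, 71, 69, 69, 68, 67]
255 [87, 88, 88, 86, 86, 85, 84, 82, 83, 82, 82, 83, 81, 80, 81, 79, 79, 78, 77, 76, 77, 75, 75, 74, 74, 72]
262 [90, 90, 88, 88, 88, 86, 85, 86, 85, 85, 84, 84, 83, 82, 83, 80, 81, 81, 81, 80, 77, 79, 77, 78, 77, 76]
270 [92, 92, 91, 92, 91, 90, 91, 90, 89, 90, 89, 89, 88, 87, 87, 86, 83, 85, 83, 83, 80, 83, 81, 81, 80, 80]
276 [93, 91, 91, 91, 90, 92, 90, 92, 89, 89, 90, 88, 89, 89, 87, 88, 87, 86, 86, 85, 86, 85, 85, 85, 62, 64]
279 [93, 94, 93, 93, 91, 90, 90, 91, 91, 91, 90, 89, 89, 88, 90, 90, 88, 87, 87, 88, 60, 59, 61, 62, 62, 62]
```

View pics/c9.png

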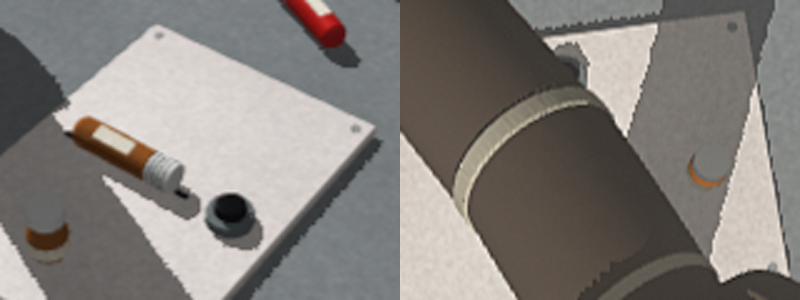

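>>> {"name": "step_arm", "arguments": {
  "moves": [-1, 1, -3, -1, 0, 0, 0, -1, 1, -4, -1, 0, 0, 0, -1, 1, -4, 0, 0, 0, 0, -1, 0, -4, 0, 0, 0, 0, -1, 0, 0, 0, 0, 0, 0]
}}

```text
clock: 25.58
tcp_pos: [0.4928, 0.1539, 0.1599]
tcp_rot: [0.665, 0.747, -0.001, 0.001]
force: [0.2, -0.4, -0.4]
opening: 0.005
```

```bash
python3 - <<'E'
from h import *
st(); a=snap("scene","s15");tube(a);b=snap("top","t15");z=cv2.imread("pics/scene0.png");t0=cv2.imread("pics/top0.png")
d=lambda p,q,r:int((cv2.absdiff(p,q)[r[1]:r[3],r[0]:r[2]].max(2)>60).sum())
for k in("s9","s13","s14","s15"):
    i=cv2.imread(f"pics/{k}.png");print(k,"jar vs s9",d(i,cv2.imread("pics/s9.png"),(245,275,275,310)),"dishes",d(i,z,(115,290,190,370)),"rack",d(i,z,(388,130,470,205)))
print("top rack",d(b,t0,(80,205,190,257)),"top dishes",d(b,t0,(470,190,530,290)))
def jar(i,r):
    hsv=cv2.cvtColor(i,cv2.COLOR_BGR2HSV);m=((hsv[...,0]>5)&(hsv[...,0]<22)&(hsv[...,1]>130)).astype(np.uint8)*255;return cv2.boundingRect(biggest(m,r))
print("jar scene",jar(z,(245,275,275,310)),jar(a,(245,275,275,310)),"top",jar(t0,(385,215,425,255)),jar(b,(385,215,425,255)))
for y in (230,240,250,258,265,274,278): print(y,[int(v) for v in b[y,340:368].max(1)])
E
```

```text
t 25.57 along,across mm [ -6.8 218.2] z 0.1599 yaw_y-line deg -0.06 zaxis [-0.    -0.002 -1.   ] F [ 0.2 -0.4 -0.4] op 0.0
px [[270.0, 251.0], [298.3999938964844, 265.20001220703125]] ends [[-57.8, -2.1], [22.4, 0.1]] len 80.2 yaw 1.6 rect [31.8 11.6]
s9 jar vs s9 0 dishes 0 rack 0
s13 jar vs s9 4 dishes 0 rack 0
s14 jar vs s9 44 dishes 0 rack 1849
s15 jar vs s9 1 dishes 0 rack 0
top rack 30 top dishes 0
jar scene (251, 291, 16, 9) (251, 290, 16, 10) top (396, 234, 13, 11) (396, 235, 13, 10)
230 [215, 210, 213, 148, 190, 185, 194, 193, 165, 180, 173, 166, 159, 145, 136, 111, 110, 125, 121, 194, 222, 216, 213, 213, 208, 208, 211, 212]
240 [210, 215, 214, 216, 201, 111, 134, 132, 137, 133, 127, 127, 130, 130, 121, 114, 103, 87, 129, 120, 121, 229, 212, 212, 215, 214, 208, 209]
250 [214, 212, 212, 213, 216, 224, 142, 129, 129, 136, 135, 123, 195, 203, 200, 196, 199, 204, 89, 97, 122, 119, 223, 213, 212, 220, 224, 109]
258 [212, 215, 213, 208, 210, 209, 213, 155, 128, 128, 136, 135, 125, 177, 204, 201, 201, 206, 212, 125, 91, 122, 127, 246, 117, 127, 122, 122]
265 [217, 213, 211, 213, 209, 210, 218, 225, 158, 129, 128, 136, 136, 131, 130, 123, 131, 124, 116, 107, 91, 102, 208, 116, 122, 125, 123, 124]
274 [204, 206, 206, 214, 216, 216, 214, 214, 216, 210, 210, 211, 218, 226, 144, 38, 55, 170, 198, 111, 121, 125, 123, 122, 123, 124, 122, 120]
278 [215, 210, 213, 216, 214, 211, 211, 206, 210, 211, 207, 203, 205, 217, 224, 90, 41, 75, 124, 122, 124, 124, 125, 120, 119, 120, 120, 122]
```

```bash
python3 -c "
from workcell import *
print(finish_job())"
```

```text
the job is handed in; nothing more can be done
None
```

I rolled the tube onto the reading line with the half-open fingertips and pressed the start key fully down. I then moved clear and handed the job in at about 25.6 s. The tube was never gripped or lifted.

- **Tube:** It lies about 1 mm off the line across it (scene camera −1 mm, top camera about 0). It sits within about 1 mm of the line's middle along it. The scene view reads a yaw of 1.6°, while the top view shows it parallel. After rolling it was about 11 mm too far towards the key, so I slid it back with a gentle finger nudge on the cap end.
- **Key:** There is no direct reading of its travel. It reached a hard stop at 32 N, about 3 mm below where the force read 2.8 N, which fits full travel. The tube had not moved afterwards.
- **Jar, rack and dish basket:** Their images were unchanged to within a pixel or so in the last views. One check showed a large change at the rack, which was gone once the arm moved away.
- **TCP height:** The fingertips sit about 40 mm higher than the reported TCP, so my first push passed over the tube without touching it. I set the heights from the images and the force readings instead.

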